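Clamp the egg candler to the table edge

TASK

Set up the candling station: slide the steel candler box along the table top until its foot plate is under the jaw of the blue C-clamp, so that the whole round pad will sit on the plate and the box stands square to the table edge. Then crank the clamp's handle clockwise until the jaw holds the foot plate firmly, and let go. Do not lift or tip the candler, and leave everything else on the table where it is.

Things in the scene. Friction and masses are not known exactly. Their poses are not given: they have to be found in the camera images.
- candler: Loose steel candler box, 0.6 to 0.95 kg: 110 mm (x) by 120 mm (y) by 90 mm high, flat sides to push on; slides under 3 to 8 N. Black tapered rubber light cup in the middle of its top, 52 to 46 mm wide, rim 112 mm up. Its foot plate sticks out of the -y side. Origin: centre of the box's underside, foot plate not counted; z up. Starts turned by up to 0.3 rad and to 12 cm off the clamp's line.
- foot (a point): Centre of the top of the candler's foot plate, a flat dark steel plate at table level: 76 mm wide (candler's x), 60 mm long (from 60 to 120 mm from the candler's origin along its -y), 6 mm thick. At candler yaw 0 it points straight at the right-hand table edge.
- clamp: Blue C-clamp fixed on the right-hand table edge (the line y = -0.38, along world x); yaw always 0. Origin: on the table top straight below the vertical screw, 53 to 65 mm in from the edge. Spine outside the edge on the -y side; upper arm 22 mm wide from spine to screw, 94 to 128 mm high; boss around the screw 34 mm across, 88 to 132 mm high. Throat open to +y and to both sides.
- jaw_pad (a point): Centre of the flat underside of the jaw: a round steel pad, 30 mm across, on the lower end of the screw (16 to 18 mm thick). Starts 17 to 32 mm above the table and goes straight down as the crank is turned; clamped on the foot plate it is about 6 mm above the table.
- jaw (a joint): Travel of the jaw in m, growing downward: the pad's underside is 0.045 minus this above the table, so the value is about 0.039 when the pad lies on the foot plate.
- crank (a joint): Angle of the crank in rad, growing clockwise seen from above (tightening). A full turn moves jaw, crank and handle 10 mm down; 1.1 to 2.6 turns are needed. It turns under about 3.5 N at the handle; once the pad is on the plate it stalls, and pushing on with 8 to 12 N makes it tight. Self-locking: it stays where it is left.
- grip_mid (a point): Middle of the crank's upright black handle: 60 mm tall, 24 mm across (16 at its ends), 60 mm from the screw axis, at any angle, 0.21 to 0.23 m high at the start; it spins freely on its own vertical axis. Push it round from the side or grip it from above. The flat crank arm below it has its top 33 mm under this point; hub and nut on the screw axis end 18 mm under it. The crank clears the candler.
- egg_flat: Bystander: yellow 30-cell egg flat, 292 mm square, with eggs, 73 mm high in all. Origin: centre of its underside.
- egg_stand: Bystander: round wooden egg stand, 160 mm across, on rubber feet, with four eggs, 86 mm high in all. Origin: centre of its underside.
- egg_scale: Bystander: chrome egg scale, base 170 by 80 mm, about 150 mm high. Origin: centre of its underside.
- torch: Bystander: hand-held egg torch lying on the table, 150 mm long. Origin: underside, middle.
- carton: Bystander: grey half-dozen egg carton, 158 by 108 by 68 mm. Origin: centre of its underside.
- sanitiser: Bystander: white spray bottle, 72 mm across, 190 mm high. Origin: centre of its underside.

How it is judged:
On the way:
1. the foot plate lies under the raised jaw, the whole pad above the plate, the box standing square to the table edge (x of jaw_pad in the frame of candler between -0.025 and 0.025 m and y of jaw_pad in the frame of candler between -0.107 and -0.073 m and angle between the y axis of candler and the y axis of clamp, either way round below 0.14 rad and angle between candler's own z axis and vertical below 0.04 rad and contact force between jaw and candler below 1 N), for 0.2 s.
At the end, for the whole second after the job is handed in: Candler flat on the table, at rest; whole 30 mm pad on its foot plate (pad centre within 25 mm of the plate's middle across and 17 mm along); box within 8 degrees of square to the edge; jaw pressing the plate with over 25 N; crank at rest, let go; bystanders not moved (x of jaw_pad in the frame of candler between -0.025 and 0.025 m and y of jaw_pad in the frame of candler between -0.107 and -0.073 m and angle between the y axis of candler and the y axis of clamp, either way round below 0.14 rad and angle between candler's own z axis and vertical below 0.04 rad and contact force between jaw and candler above 25 N and height (world z) of candler below 0.006 m and linear speed of candler below 0.01 m/s and velocity of joint crank between -0.1 and 0.1 rad/s); the robot touches nothing.
It fails at once if the candler is lifted or tipped (more than 20 mm up or 0.2 rad) (height (world z) of candler above 0.02 m or angle between candler's own z axis and vertical above 0.2 rad).
It fails at once if a bystander on the table is moved by more than 15 mm (distance of any of egg_flat, egg_stand, egg_scale, torch, carton, sanitiser from where it was at the start of the episode above 0.015 m).
It also fails if it takes over 70 s, if anything falls off the work surface, if the arm or the gripper's body presses on something with over 40 N, if the wrist force passes 120 N, or if a joint passes its speed limit or range.

ROBOT

A 7-joint arm with a two-finger parallel gripper is mounted at the origin on the work surface. World frame = base frame: x ahead of the robot, y to its left, z up, the work surface at z = 0. Lengths are in m, angles in rad, forces in N, time in s.
With the tool pointing down it reaches from about 0.35 to 0.9 m from the base axis. Payload 8.1 kg.
Tool frame: the origin (TCP) lies on the centre line of the jaws, within the pads' length; the fingertips stand 19 mm ahead of it and the grasp point (between the pads) is the TCP (arm.tip_reach is the distance from the TCP to the fingertips, in m); z points along the fingers, y is the line along which they close (so a half turn about z gives the same grasp; the last joint's range is limited). The gripper opens to 92 mm and grips with 3 to 60 N. Pads are 19 mm wide; open, the fingers measure 130 mm over their backs; the gripper's body (75 mm by 190 mm) begins 47 mm behind the grasp point.
Start: joints at [-0.103, 0.434, 0.025, 1.573, -0.012, 1.134, -0.075], TCP at [0.625, -0, 0.246] pointing down, gripper open.
Joint ranges: [-2.62, 2.62], [-0.44, 2.09], [-1.27, 1.32], [0.08, 2.57], [-1.32, 4.46], [0.12, 2], [-2.74, 2.74]. Speed limits (rad/s): [2.22, 2.22, 3.01, 3.01, 3.14, 3.14, 3.14].

INTERFACE

Orientations are given as a rotation vector (axis times angle).
In Python, from cell import arm gives the robot as it stands.
- The arm moves only by the tool arm_command, never from a script. Its argument "targets" is a list that holds one entry, the list of rows, each a list of 6 numbers: the shift along the tool's x, y, z in m, then the turn, a rotation vector about the tool's x, y, z in rad. A call has 1 to 10 rows; each row shifts and turns the commanded pose from where the row before left it, along the tool's axes as they then stand; what a row does not reach is not made up. A row lasts 1/8 s, in which the tool goes at most 62.5 mm and 10.7 degrees, less where a joint would pass 70% of its speed; a pose out of reach is approached as far as the arm can. A call with a gripper value outside its range is refused whole. "jaw" is the finger opening in m, from 0 to 0.0918, set as the call begins (left out, the last holds). The fingers move at their own pace and stop on an object; "newtons" is the grip in N (left out, the last holds). Time passes only in rows, so rows that do not move let the fingers close. It gives the time, the measured TCP pose, the force, the opening and the grip force at its end, in the units of the state.
- arm.observe(): the state, without advancing time (a new reading comes with each control period).
- arm.get_image(name): name is "scene" or "side" or "wrist"; returns a dict with "pixels" (420x560x3 uint8, red, green, blue), "z_map" (420x560 float32, m along the optical axis (not along the pixel's ray), 0 where there is no reading), "fx", "fy", "cx", "cy" (pixels), "xyz" and "rotation" of the camera in the world; the wrist camera has in their place "T_tool_cam" (4x4, takes a point from camera to tool coordinates, whose origin is the TCP and whose axes are the flange's). Camera axes: x right, y down, z forward; pixel columns grow to the right and rows downward; lengths in m; the calibration is good to about 2 mm. A picture is of the moment at which its call begins: read the wrist's pose just before it.
- arm.sign_off(): hands the job in; it is judged then, once.
The state is a dict: "clock": time; "joints": joint angles; "dq": joint speeds; "joint_efforts": joint torques, N m; "position": TCP position; "ee_rot": TCP orientation; "force": force on the tool from outside, world axes, zero at the start; "ft_torque": the same for the moment, N m; "width": opening from 0.0 (shut) to 1.0 (fully open); "gripper_force": force on a finger pad.
Only numpy, scipy, OpenCV 4.12 (cv2) and the standard library are available. Lean on these libraries where they do the work, as an engineer would, in place of code of your own. Each camera call takes 0.05 s, during which the arm holds its last target. There are 200 camera calls.

## Working session

There is one attempt and no reset: what is moved stays moved. The work goes in short steps, Python scripts to look and compute and a tool call to move; the robot and the scene stay as the last step left them, time stands still between calls to the robot, and variables do not carry over. Pictures are saved under pics/ and viewed, at most 10 in all, crops included, and the job is handed in when it is done.

Besides the shell and the picture viewer there is one more tool, called after ">>>" as a command line: name --argument value ..., lists and objects as JSON in quotes. arm_command: Moves the arm, as the interface text tells. Its arguments: {"type":"object","properties":{"targets":{"type":"array","items":{"type":"array","items":{"type":"array","items":{"type":"number"}}}},"jaw":{"type":"number"},"newtons":{"type":"number"}},"required":["targets"]}

```bash
mkdir -p pics
cat > h.py <<'E'
import numpy as np,cv2
from cell import arm
from scipy.spatial.transform import Rotation as R
def get(n):
    im=arm.get_image(n); 
    return im
def cloud(im):
    z=im['z_map'];v,u=np.indices(z.shape)
    p=np.stack([(u-im['cx'])/im['fx']*z,(v-im['cy'])/im['fy']*z,z],-1)
    Rm=np.array(im['rotation']); Rm=Rm if Rm.shape==(3,3) else R.from_rotvec(Rm).as_matrix()
    w=p@Rm.T+np.array(im['xyz']); w[z==0]=np.nan
    return w
def save(im,n): cv2.imwrite('pics/'+n,cv2.cvtColor(im['pixels'],cv2.COLOR_RGB2BGR))
E
python3 - <<'E'
from h import *
for n in ['scene','side']:
    im=get(n);save(im,n+'0.png');np.savez('/tmp/'+n,**im);print(n,im['xyz'],im['rotation'],im['fx'])
s=arm.observe();print(s['position'],s['ee_rot'],s['force'],s['clock'])
E
```

```text
scene [ 0.97119134 -0.42798988  1.06853348] [-2.40450943 -0.72959777  0.26318307] 409.09016648977945
side [0.37094753 1.07821331 1.29863512] [-0.30244713  2.84063678 -1.08278914] 484.7006855454867
[ 6.24565076e-01 -5.54000104e-05  2.45036500e-01] [-2.22090197e+00 -2.22071136e+00  1.71652815e-03] [-0.20666837 -0.08246891 -0.32022548] 0.1
```

View pics/scene0.png

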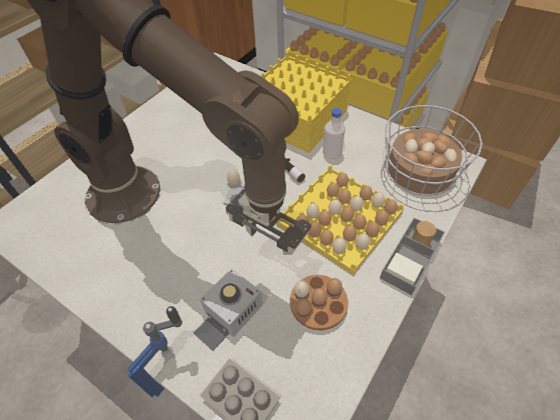

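View pics/side0.png

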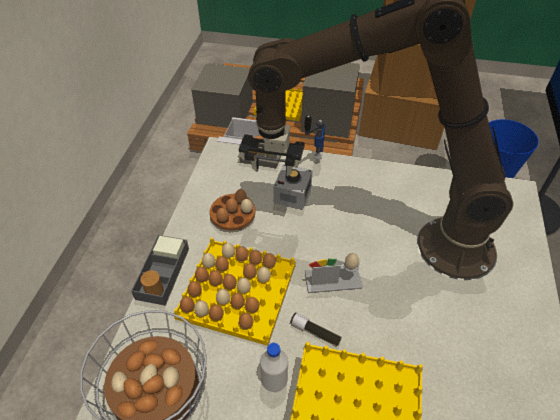

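The scene picture shows the candler at about (232,303), its foot plate at (211,332), the clamp's blue arm at (150,365), the crank hub at (150,328) and the handle at (173,316). The egg stand is at (318,300) and the carton at (240,393). The side picture shows the candler at (293,185), with the clamp behind it at (320,135).

Run:
```python
from h import *
im=dict(np.load('/tmp/scene.npz'));w=cloud(im);px=im['pixels'].astype(int)
x,y,z=np.moveaxis(w,-1,0)
def st(m,n): 
    q=w[m]; print(n,m.sum(),'med',np.nanmedian(q,0).round(4),'min',np.nanpercentile(q,2,axis=0).round(4),'max',np.nanpercentile(q,98,axis=0).round(4)) if m.sum() else print(n,0)
V,U=np.indices(z.shape)
def win(u0,u1,v0,v1): return (U>=u0)&(U<u1)&(V>=v0)&(V<v1)
# candler top
m=win(190,275,260,345)&(z>.086)&(z<.094); st(m,'top')
r=cv2.minAreaRect(w[m][:,:2].astype(np.float32)*1000); print(r)
m=win(190,275,260,345)&(z>.108)&(z<.116); st(m,'rim'); 
m=win(190,240,310,350)&(z>.003)&(z<.010)&(px.sum(-1)<300); st(m,'foot'); print(cv2.minAreaRect(w[m][:,:2].astype(np.float32)*1000))
b=win(110,200,300,405)&(px[...,2]>px[...,0]+30); st(b,'blue')
m=b&(z>.12)&(z<.14); st(m,'bluetop')
for a,c in [(.13,.16),(.16,.18),(.18,.2),(.2,.22),(.22,.235),(.235,.25),(.25,.27)]:
    st(win(125,200,295,350)&(z>a)&(z<c),f'crank {a}')
for n,wi in [('stand',(285,355,270,330)),('carton',(195,285,355,420))]: st(win(*wi)&(z>.015),n)
cr=cv2.resize(im['pixels'][260:420,100:300].astype(np.uint8),(800,640)[:2] if 0 else (750,600),interpolation=cv2.INTER_CUBIC);cv2.imwrite('pics/c0.png',cr[...,::-1])
```

```text
top 1381 med [ 0.5844 -0.1311  0.09  ] min [ 0.5254 -0.1798  0.0867] max [ 0.6339 -0.0628  0.0935]
((579.4585571289062, -120.14263916015625), (121.19121551513672, 110.34266662597656), 84.96662139892578)
rim 232 med [ 0.5798 -0.1212  0.1125] min [ 0.5594 -0.1419  0.1087] max [ 0.5997 -0.1     0.1157]
foot 127 med [ 0.5747 -0.1894  0.0066] min [ 0.5346 -0.2361  0.0036] max [ 0.6088 -0.181   0.0094]
((571.6829223632812, -209.41827392578125), (56.472232818603516, 74.90057373046875), 88.37164306640625)
blue 401 med [ 0.5223 -0.3692  0.1217] min [ 0.5087 -0.4118 -0.0667] max [ 0.5315 -0.3039  0.1347]
bluetop 244 med [ 0.521  -0.3563  0.1273] min [ 0.5103 -0.402   0.1201] max [ 0.5322 -0.3026  0.135 ]
crank 0.13 130 med [ 0.5251 -0.3176  0.133 ] min [ 0.508  -0.3339  0.1302] max [ 0.5343 -0.3001  0.1589]
crank 0.16 18 med [ 0.5316 -0.3149  0.1788] min [ 0.5195 -0.3283  0.1617] max [ 0.5663 -0.2656  0.1793]
crank 0.18 292 med [ 0.5322 -0.3022  0.1888] min [ 0.5085 -0.3272  0.1807] max [ 0.5658 -0.263   0.1981]
crank 0.2 54 med [ 0.5632 -0.2767  0.2057] min [ 0.5146 -0.3184  0.2009] max [ 0.5678 -0.2612  0.2187]
crank 0.22 39 med [ 0.5654 -0.2725  0.2276] min [ 0.5556 -0.2801  0.2214] max [ 0.5689 -0.2593  0.2346]
crank 0.235 65 med [ 0.5627 -0.2717  0.2452] min [ 0.5493 -0.2793  0.2361] max [ 0.5676 -0.2594  0.2499]
crank 0.25 31 med [ 0.5577 -0.2691  0.2514] min [ 0.5514 -0.2766  0.2503] max [ 0.5639 -0.2626  0.2536]
stand 2581 med [0.7746 0.0072 0.0338] min [ 0.7016 -0.0549  0.0242] max [0.8395 0.0836 0.0847]
carton 2904 med [ 0.7388 -0.2924  0.0398] min [ 0.6632 -0.3461  0.0321] max [ 0.8144 -0.2439  0.0686]
```

View pics/c0.png

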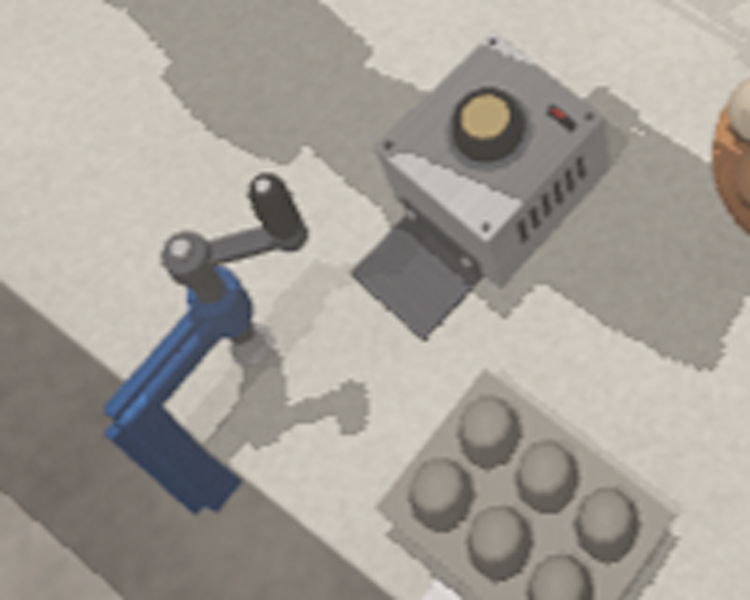

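Measured in world coordinates:
- **Candler:** (0.580, -0.121), yaw about -0.088.
- **Clamp screw axis:** about (0.521, -0.319).
- **Handle:** (0.558, -0.270), mid height about 0.2235.
- **Candler target:** (0.521, -0.229), yaw 0.

I'll push the candler in -x first with both open fingers, then in -y. I start by turning the tool 90°.

>>> arm_command --targets '[[[0,0,0,0,0,0.1745],[0,0,0,0,0,0.1745],[0,0,0,0,0,0.1745],[0,0,0,0,0,0.1745],[0,0,0,0,0,0.1745],[0,0,0,0,0,0.1745],[0,0,0,0,0,0.1745],[0,0,0,0,0,0.1745],[0,0,0,0,0,0.1745],[0,0,0,0,0,0]]]' --jaw 0.0918

```text
clock: 1.35
position: [0.6247, 0.0001, 0.2453]
ee_rot: [3.141, 0.002, -0.001]
force: [-0.5, 0.6, 0.3]
width: 1.003
gripper_force: 0.0
```

>>> arm_command --targets '[[[0.014,0.04,0,0,0,0],[0.014,0.04,0,0,0,0],[0.012,0.04,0,0,0,0],[0,0,0.04,0,0,0],[0,0,0.04,0,0,0],[0,0,0.04,0,0,0],[0,0,0.04,0,0,0],[0,0,0.03,0,0,0],[0,0,0,0,0,0],[0,0,0,0,0,0]]]'

```text
clock: 2.6
position: [0.6657, -0.1203, 0.0569]
ee_rot: [3.141, 0.003, 0.002]
force: [-0.3, 0.5, -0.2]
width: 0.999
gripper_force: 0.0
```

>>> arm_command --targets '[[[-0.008,0,0,0,0,0],[-0.008,0,0,0,0,0],[-0.007,0,0,0,0,0],[-0.007,0,0,0,0,0],[-0.007,0,0,0,0,0],[-0.007,0,0,0,0,0],[-0.006,0,0,0,0,0],[-0.005,0,0,0,0,0],[-0.004,0,0,0,0,0],[0,0,0,0,0,0]]]'

```text
clock: 3.85
position: [0.6068, -0.1203, 0.0566]
ee_rot: [3.141, 0.001, 0.004]
force: [4.0, 0.3, 2.6]
width: 1.002
gripper_force: 1.8
```

>>> arm_command --targets '[[[-0.006,0,0,0,0,0],[-0.006,0,0,0,0,0],[-0.005,0,0,0,0,0],[-0.003,0,0,0,0,0],[0,0,0,0,0,0]]]'

```text
clock: 4.47
position: [0.5871, -0.1202, 0.0565]
ee_rot: [3.141, 0.001, 0.004]
force: [5.3, -1.1, 4.1]
width: 0.999
gripper_force: 2.4
```

```bash
cat >> h.py <<'E'
def candler(im=None):
    im=im or get('scene'); w=cloud(im); x,y,z=np.moveaxis(w,-1,0)
    px=im['pixels'].astype(int)
    m=(z>.086)&(z<.094)&(x>.44)&(x<.66)&(y>-.33)&(y<-.03)&(abs(px[...,0]-px[...,2])<40)
    n,l,s,c=cv2.connectedComponentsWithStats(m.astype(np.uint8)); k=1+np.argmax(s[1:,4]) 
    r=cv2.minAreaRect(w[l==k][:,:2].astype(np.float32)*1000)
    m=(z>.108)&(z<.116)&(x>.44)&(x<.66)&(y>-.29)&(y<-.03)&(px.sum(-1)<560)
    q=w[m]; 
    print('rect',r,s[k,4],'rim mid',((np.nanpercentile(q,3,axis=0)+np.nanpercentile(q,97,axis=0))/2).round(4) if len(q) else None,len(q))
E
python3 -c "
from h import *
im=get('scene');save(im,'s1.png');candler(im);s=arm.observe();print(s['position'],s['force'])"
```

```text
rect ((503.1338195800781, -138.42498779296875), (70.8243637084961, 94.67996215820312), 0.09185722470283508) 467 rim mid [ 0.5633 -0.122   0.1121] 179
[ 0.58705405 -0.12020974  0.05644654] [ 5.58023708 -0.01812165  4.73897661]
```

>>> arm_command --targets '[[[0.02,0,0,0,0,0],[0,0,-0.05,0,0,0],[0,0,-0.05,0,0,0],[-0.02,-0.045,-0.01,0,0,0],[-0.03,-0.045,0,0,0,0],[-0.035,0,0,0,0,0],[0,0,0,0,0,-0.1745],[0,0,0,0,0,-0.1745],[0,0,0,0,0,-0.1745],[0,0,0,0,0,-0.1745]]]'

```text
clock: 5.78
position: [0.5194, -0.0303, 0.165]
ee_rot: [-2.948, -1.083, 0.005]
force: [0.1, 1.0, -0.4]
width: 1.0
gripper_force: 0.0
```

>>> arm_command --targets '[[[0,0,0,0,0,-0.1745],[0,0,0,0,0,-0.1745],[0,0,0,0,0,-0.1745],[0,0,0,0,0,-0.1745],[0,0,0,0,0,-0.1745],[0,0,0,0,0,0]]]'

```text
clock: 6.52
position: [0.5197, -0.0305, 0.1651]
ee_rot: [-2.222, -2.219, 0.003]
force: [0.4, 0.1, 0.8]
width: 0.997
gripper_force: 0.0
```

```bash
python3 -c "
from h import *
im=get('scene');save(im,'s2.png');candler(im);s=arm.observe();print(s['position'],s['ee_rot'],s['force'])"
```

```text
rect ((522.7474975585938, -126.00548553466797), (120.00857543945312, 110.26117706298828), 89.9256820678711) 1307 rim mid [ 0.5234 -0.1266  0.1123] 227
[ 0.52001404 -0.03041941  0.16525652] [-2.22527067 -2.21578133  0.00228318] [ 0.43888923 -0.35270362  0.21088905]
```

View pics/s2.png

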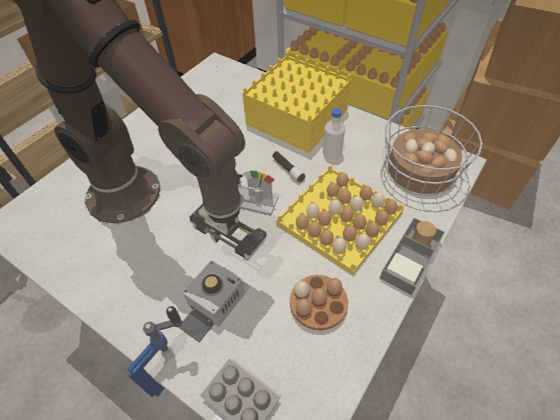

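The candler now stands square at (0.523, -0.126), seen around pixel (214,290). The egg scale is at about (258,190) behind the gripper, so I'll check its clearance before going down.

Run:
```python
from h import *
w=cloud(get('side'));m=np.zeros(w.shape[:2],bool);m[255:295,300:368]=1
q=w[m&(w[...,2]>.012)];print(np.nanmin(q,0),np.nanmax(q,0))
```

```text
[0.29652046 0.16724729 0.01200355] [0.47607472 0.27727825 0.14519791]
```

>>> arm_command --targets '[[[0,0,0.05,0,0,0],[0,0,0.058,0,0,0],[0,0,0,0,0,0],[-0.01,0,0,0,0,0],[-0.01,0,0,0,0,0],[-0.008,0,0,0,0,0],[-0.007,0,0,0,0,0],[-0.007,0,0,0,0,0],[-0.007,0,0,0,0,0],[-0.007,0,0,0,0,0]]]'

```text
clock: 7.88
position: [0.5227, -0.0841, 0.0597]
ee_rot: [2.219, 2.223, 0.007]
force: [-0.1, 9.6, 7.7]
width: 1.002
gripper_force: 5.0
```

>>> arm_command --targets '[[[-0.007,0,0,0,0,0],[-0.007,0,0,0,0,0],[-0.007,0,0,0,0,0],[-0.007,0,0,0,0,0],[-0.007,0,0,0,0,0],[-0.007,0,0,0,0,0],[-0.006,0,0,0,0,0],[-0.005,0,0,0,0,0],[-0.004,0,0,0,0,0],[0,0,0,0,0,0]]]'

```text
clock: 9.12
position: [0.5226, -0.1419, 0.0596]
ee_rot: [2.219, 2.221, 0.006]
force: [-0.2, 6.5, 5.6]
width: 0.997
gripper_force: 3.5
```

```bash
python3 -c "
from h import *
im=get('scene');save(im,'s3.png');candler(im);s=arm.observe();print(s['position'],s['ee_rot'],s['force'])"
```

```text
rect ((523.7592163085938, -217.53488159179688), (110.84998321533203, 108.74486541748047), 0.19465580582618713) 999 rim mid [ 0.5526 -0.1806  0.1121] 295
[ 0.52257971 -0.14187291  0.05956578] [2.21910078 2.22148891 0.00553928] [-0.15477046  6.99684845  5.61129557]
```

View pics/s3.png

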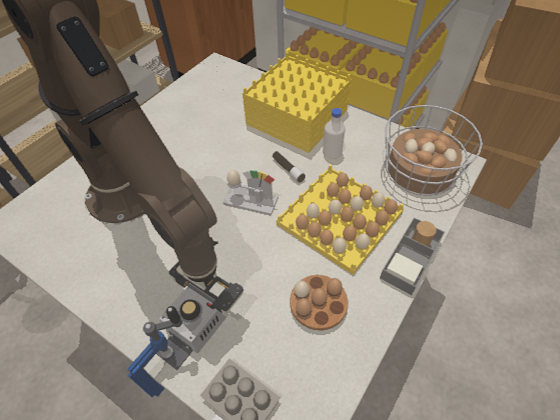

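The picture shows the box at (205,315) with its foot plate going under the jaw at about (178,348). The box centre is at y of about -0.212, so 17 mm remain.

>>> arm_command --targets '[[[-0.006,0,0,0,0,0],[-0.005,0,0,0,0,0],[-0.004,0,0,0,0,0],[-0.003,0,0,0,0,0],[0,0,0,0,0,0]]]'

```text
clock: 9.8
position: [0.5224, -0.1598, 0.0595]
ee_rot: [2.219, 2.222, 0.005]
force: [0.7, 6.7, 6.2]
width: 0.998
gripper_force: 3.6
```

>>> arm_command --targets '[[[0.02,0,0,0,0,0],[0.03,0,0,0,0,0],[0.02,0,-0.05,0,0,0],[0.02,0,-0.05,0,0,0],[0.03,0,-0.05,0,0,0],[0.02,0,-0.05,0,0,0],[0,0,0,0,0,0]]]'

```text
clock: 10.68
position: [0.5229, -0.0184, 0.2621]
ee_rot: [2.215, 2.221, 0.01]
force: [0.3, -0.3, -0.2]
width: 1.001
gripper_force: 0.0
```

Run:
```python
from h import *
im=get('scene');candler(im);s=arm.observe();print(s['position'],s['ee_rot'],s['force'])
w=cloud(im);x,y,z=np.moveaxis(w,-1,0);px=im['pixels'].astype(int)
roi=(x>.43)&(x<.62)&(y>-.42)&(y<-.2)
def st(m,n): q=w[m]; print(n,len(q),np.percentile(q,3,axis=0).round(4),np.percentile(q,97,axis=0).round(4),((np.percentile(q,3,axis=0)+np.percentile(q,97,axis=0))/2).round(4))
m=roi&(z>.12)&(z<.135)&(px[...,2]>px[...,0]+30); st(m,'blue arm')
st(roi&(z>.25),'handle top'); st(roi&(z>.2)&(z<.212)&(y<-.29),'hub top')
m=roi&(z>.008)&(z<.05)&(y<-.27);st(m,'screw/pad')
im2=get('wrist');save(im2,'w0.png')
cv2.imwrite('pics/c1.png',cv2.resize(im['pixels'][290:400,120:260],(760,597),interpolation=cv2.INTER_CUBIC)[...,::-1])
```

```text
rect ((522.420166015625, -229.57740783691406), (110.6525650024414, 120.49320220947266), 0.22975118458271027) 1199 rim mid [ 0.5237 -0.227   0.1115] 114
[ 0.52165314 -0.01976322  0.25971847] [2.21771664 2.22125678 0.00505261] [ 0.44001101 -0.66563675 -0.00269618]
blue arm 249 [ 0.5107 -0.4     0.1203] [ 0.5318 -0.3026  0.1335] [ 0.5212 -0.3513  0.1269]
handle top 26 [ 0.5531 -0.2763  0.2502] [ 0.5644 -0.262   0.2527] [ 0.5588 -0.2691  0.2515]
hub top 16 [ 0.5146 -0.3184  0.2007] [ 0.5228 -0.3107  0.2042] [ 0.5187 -0.3145  0.2025]
screw/pad 423 [ 0.5012 -0.408   0.0082] [ 0.5775 -0.2755  0.0487] [ 0.5394 -0.3418  0.0284]
```

View pics/c1.png

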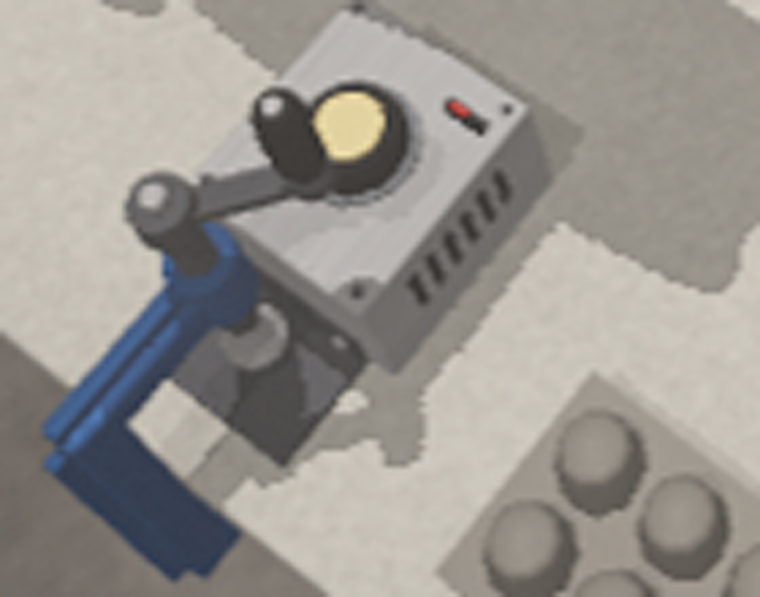

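The candler's foot is centred under the pad, which I see at about (255,335) in the crop, and the box is square. Next I go above the handle.

>>> arm_command --targets '[[[0,0.007,-0.05,0,0,0],[-0.05,0.01,0,0,0,0],[-0.05,0.01,0,0,0,0],[-0.05,0.01,0,0,0,0],[-0.05,0,0,0,0,0],[-0.05,0,0,0,0,0],[0,0,0,0,0,0],[0,0,0,0,0,0]]]'

```text
clock: 11.78
position: [0.5572, -0.2708, 0.3061]
ee_rot: [-2.221, -2.218, 0.001]
force: [0.3, 0.4, -0.1]
width: 1.003
gripper_force: 0.0
```

Now I lower by 76 mm and close gently.

>>> arm_command --targets '[[[0.001,0.001,0.03,0,0,0],[0,0,0.03,0,0,0],[0,0,0.016,0,0,0],[0,0,0,0,0,0]]]'

```text
clock: 12.28
position: [0.5586, -0.2689, 0.2307]
ee_rot: [-2.219, -2.221, 0.001]
force: [-0.2, -0.3, -0.3]
width: 1.004
gripper_force: 0.0
```

>>> arm_command --targets '[[[0,0,0,0,0,0],[0,0,0,0,0,0],[0,0,0,0,0,0],[0,0,0,0,0,0],[0,0,0,0,0,0],[0,0,0,0,0,0],[0,0,0,0,0,0]]]' --jaw 0.015 --newtons 20

```text
clock: 13.15
position: [0.5585, -0.2701, 0.2316]
ee_rot: [-2.221, -2.221, 0.001]
force: [-4.1, 0.7, 1.8]
width: 0.29
gripper_force: 2.2
```

>>> arm_command --targets '[[[0,0,0,0,0,0],[0,0,0,0,0,0],[0,0,0,0,0,0]]]'

```text
clock: 13.52
position: [0.5583, -0.2704, 0.2316]
ee_rot: [-2.222, -2.22, 0.001]
force: [-5.0, -2.0, 1.3]
width: 0.252
gripper_force: 20.0
```

Run:
```python
import numpy as np
for a in range(52,52-390,-15):
    f=lambda d:.06*np.array([np.sin(np.radians(d)),np.cos(np.radians(d))])
    print(a-15,(f(a-15)-f(a)).round(4))
```

```text
37 [-0.0112  0.011 ]
22 [-0.0136  0.0077]
7 [-0.0152  0.0039]
-8 [-0.0157 -0.0001]
-23 [-0.0151 -0.0042]
-38 [-0.0135 -0.0079]
-53 [-0.011  -0.0112]
-68 [-0.0077 -0.0136]
-83 [-0.0039 -0.0152]
-98 [ 0.0001 -0.0157]
-113 [ 0.0042 -0.0151]
-128 [ 0.0079 -0.0135]
-143 [ 0.0112 -0.011 ]
-158 [ 0.0136 -0.0077]
-173 [ 0.0152 -0.0039]
-188 [0.0157 0.0001]
-203 [0.0151 0.0042]
-218 [0.0135 0.0079]
-233 [0.011  0.0112]
-248 [0.0077 0.0136]
-263 [0.0039 0.0152]
-278 [-0.0001  0.0157]
-293 [-0.0042  0.0151]
-308 [-0.0079  0.0135]
-323 [-0.0112  0.011 ]
-338 [-0.0136  0.0077]
```

>>> arm_command --targets '[[[-0.0112,0.011,0.0004,0,0,0],[-0.0136,0.0077,0.0004,0,0,0],[-0.0152,0.0039,0.0004,0,0,0],[-0.0157,-0.0001,0.0004,0,0,0],[-0.0151,-0.0042,0.0004,0,0,0],[0,0,0,0,0,0]]]'

```text
clock: 14.28
position: [0.5725, -0.3411, 0.2293]
ee_rot: [-2.219, -2.213, 0.006]
force: [-20.6, 5.7, 12.9]
width: 0.247
gripper_force: 20.0
```

Run:
```python
import numpy as np
for a0 in (-40,):
  for a in range(-40,-780,-15):
    f=lambda d:.06*np.array([np.sin(np.radians(d)),np.cos(np.radians(d))])
    print(a-15,(f(a-15)-f(a)).round(4),(f(a-15)+[-.3153,.5185]).round(4) if (a+40)%75==15 else '') if a>-400 else None
```

```text
-55 [-0.0106 -0.0115] 
-70 [-0.0072 -0.0139] 
-85 [-0.0034 -0.0153] 
-100 [ 0.0007 -0.0156] 
-115 [ 0.0047 -0.0149] [-0.3697  0.4931]
-130 [ 0.0084 -0.0132] 
-145 [ 0.0115 -0.0106] 
-160 [ 0.0139 -0.0072] 
-175 [ 0.0153 -0.0034] 
-190 [0.0156 0.0007] [-0.3049  0.4594]
-205 [0.0149 0.0047] 
-220 [0.0132 0.0084] 
-235 [0.0106 0.0115] 
-250 [0.0072 0.0139] 
-265 [0.0034 0.0153] [-0.2555  0.5133]
-280 [-0.0007  0.0156] 
-295 [-0.0047  0.0149] 
-310 [-0.0084  0.0132] 
-325 [-0.0115  0.0106] 
-340 [-0.0139  0.0072] [-0.2948  0.5749]
-355 [-0.0153  0.0034] 
-370 [-0.0156 -0.0007] 
-385 [-0.0149 -0.0047] 
-400 [-0.0132 -0.0084]
```

>>> arm_command --targets '[[[-0.014,-0.0128,-0.001,0,0,0],[0,0,0,0,0,0]]]'

```text
clock: 14.52
position: [0.5626, -0.3548, 0.2292]
ee_rot: [-2.22, -2.217, 0.002]
force: [-5.8, 1.0, -6.4]
width: 0.25
gripper_force: 20.0
```

>>> arm_command --targets '[[[-0.0106,-0.0115,0.0004,0,0,0],[-0.0072,-0.0139,0.0004,0,0,0],[-0.0034,-0.0153,0.0004,0,0,0],[0.0007,-0.0156,0.0004,0,0,0],[0.0047,-0.0149,0.0004,0,0,0],[0,0,0,0,0,0]]]'

```text
clock: 15.28
position: [0.4913, -0.3692, 0.2273]
ee_rot: [-2.219, -2.219, 0.0]
force: [0.3, 4.9, -16.5]
width: 0.251
gripper_force: 20.0
```

>>> arm_command --targets '[[[0.0084,-0.0132,0.0012,0,0,0],[0.0115,-0.0106,0.0006,0,0,0],[0.0139,-0.0072,0.0004,0,0,0],[0.0153,-0.0034,0.0004,0,0,0],[0.0156,0.0007,0.0004,0,0,0],[0.0149,0.0047,0.0004,0,0,0],[0.0132,0.0084,0.0004,0,0,0],[0.0106,0.0115,0.0004,0,0,0],[0.0072,0.0139,0.0004,0,0,0],[0,0,0,0,0,0]]]'

```text
clock: 16.52
position: [0.4998, -0.2579, 0.2236]
ee_rot: [-2.218, -2.224, -0.003]
force: [2.3, 3.2, -20.6]
width: 0.248
gripper_force: 20.0
```

>>> arm_command --targets '[[[0.0034,0.0153,0.0012,0,0,0],[-0.0007,0.0156,0.001,0,0,0],[-0.0047,0.0149,0.0005,0,0,0],[-0.0084,0.0132,0.0004,0,0,0],[-0.0115,0.0106,0.0004,0,0,0],[0,0,0,0,0,0]]]'

```text
clock: 17.27
position: [0.5688, -0.2838, 0.2214]
ee_rot: [2.221, 2.217, 0.0]
force: [0.0, -3.7, -12.2]
width: 0.25
gripper_force: 20.0
```

>>> arm_command --targets '[[[-0.0139,0.0072,0.0008,0,0,0],[-0.0153,0.0034,0.0005,0,0,0],[-0.0156,-0.0007,0.0004,0,0,0],[-0.0149,-0.0047,0.0004,0,0,0],[0,0,0,0,0,0]]]'

```text
clock: 17.9
position: [0.5712, -0.3425, 0.2196]
ee_rot: [-2.223, -2.218, 0.001]
force: [-9.5, 0.8, -2.1]
width: 0.251
gripper_force: 20.0
```

>>> arm_command --targets '[[[-0.0132,-0.0094,0.0004,0,0,0],[-0.0106,-0.0119,0.0004,0,0,0],[-0.0072,-0.0139,0.0004,0,0,0],[-0.0034,-0.0153,0.0004,0,0,0],[0.0007,-0.0156,0.0004,0,0,0],[0,0,0,0,0,0]]]'

```text
clock: 18.65
position: [0.5064, -0.3742, 0.2176]
ee_rot: [2.221, 2.222, 0.003]
force: [-2.6, 5.3, -3.2]
width: 0.248
gripper_force: 20.0
```

>>> arm_command --targets '[[[0.0047,-0.0149,0.0004,0,0,0],[0.0084,-0.0132,0.0005,0,0,0],[0.0115,-0.0106,0.0004,0,0,0],[0.0139,-0.0072,0.0004,0,0,0],[0.0153,-0.0034,0.0004,0,0,0],[0,0,0,0,0,0]]]'

```text
clock: 19.4
position: [0.4577, -0.3202, 0.2154]
ee_rot: [2.22, 2.223, 0.001]
force: [-1.4, 4.5, 1.9]
width: 0.245
gripper_force: 20.0
```

>>> arm_command --targets '[[[0.0156,0.0007,0.0004,0,0,0],[0.0149,0.0047,0.0004,0,0,0],[0.0132,0.0084,0.0004,0,0,0],[0.0106,0.0115,0.0004,0,0,0],[0,0,0,0,0,0]]]'

```text
clock: 20.02
position: [0.4845, -0.265, 0.2136]
ee_rot: [2.218, 2.224, 0.003]
force: [-0.2, 6.1, 5.9]
width: 0.249
gripper_force: 20.0
```

>>> arm_command --targets '[[[0.0072,0.0139,0.0004,0,0,0],[0.0034,0.0153,0.0004,0,0,0],[-0.0007,0.0156,0.0004,0,0,0],[-0.0047,0.0149,0.0004,0,0,0],[0,0,0,0,0,0]]]'

```text
clock: 20.65
position: [0.5448, -0.2617, 0.212]
ee_rot: [2.219, 2.221, 0.003]
force: [4.5, 0.3, 1.9]
width: 0.252
gripper_force: 20.0
```

>>> arm_command --targets '[[[-0.0084,0.0132,0.0004,0,0,0],[-0.0115,0.0106,0.0004,0,0,0],[-0.0139,0.0072,0.0004,0,0,0],[-0.0153,0.0034,0.0004,0,0,0],[0,0,0,0,0,0]]]'

```text
clock: 21.28
position: [0.5773, -0.3102, 0.2107]
ee_rot: [-2.221, -2.221, -0.003]
force: [-3.0, 5.1, 10.7]
width: 0.252
gripper_force: 20.0
```

>>> arm_command --targets '[[[-0.0156,-0.0007,0,0,0,0],[-0.0149,-0.0047,0.0003,0,0,0],[-0.0132,-0.0084,0.0003,0,0,0],[0,0,0,0,0,0]]]'

```text
clock: 21.78
position: [0.5681, -0.3496, 0.2104]
ee_rot: [2.215, 2.225, 0.015]
force: [11.1, 12.3, 5.1]
width: 0.248
gripper_force: 20.0
```

It has stalled at about 16 N tangential. I'll press a little further to make sure it's tight.

>>> arm_command --targets '[[[-0.002,-0.0015,0,0,0,0],[0,0,0,0,0,0],[0,0,0,0,0,0]]]'

```text
clock: 22.15
position: [0.5679, -0.3498, 0.2104]
ee_rot: [2.212, 2.228, 0.017]
force: [13.4, 14.8, 4.1]
width: 0.25
gripper_force: 20.0
```

>>> arm_command --targets '[[[0.003,0.0025,0,0,0,0],[0,0,0,0,0,0],[0,0,0,0,0,0]]]'

```text
clock: 22.52
position: [0.5694, -0.3475, 0.2104]
ee_rot: [2.214, 2.227, 0.015]
force: [10.2, 13.2, 5.1]
width: 0.247
gripper_force: 20.0
```

>>> arm_command --targets '[[[0,0,0,0,0,0],[0,0,0,0,0,0],[0,0,0,0,0,0],[0,0,0,0,0,0],[0,0,-0.03,0,0,0],[0,0,-0.04,0,0,0],[0,0,-0.04,0,0,0],[0.06,0,0,0,0,0],[0.06,0,0,0,0,0],[0.06,0,0,0,0,0]]]' --jaw 0.08

```text
clock: 23.78
position: [0.5637, -0.1723, 0.3191]
ee_rot: [2.222, 2.22, 0.0]
force: [0.5, 0.5, -0.8]
width: 0.873
gripper_force: 0.0
```

>>> arm_command --targets '[[[0.06,0,0,0,0,0],[0.05,0,0,0,0,0],[0,0,0,0,0,0],[0,0,0,0,0,0]]]'

```text
clock: 24.28
position: [0.564, -0.0647, 0.3191]
ee_rot: [2.222, 2.221, -0.001]
force: [0.2, -0.9, 0.6]
width: 0.869
gripper_force: 0.0
```

Run:
```python
from h import *
im=get('scene');candler(im);s=arm.observe();print(s['position'],s['force'],s['clock'])
w=cloud(im);x,y,z=np.moveaxis(w,-1,0)
q=w[(x>.5)&(x<.62)&(y>-.4)&(y<-.25)&(z>.222)];print('handle top',np.nanmedian(q,0),np.nanmax(q,0),len(q))
cv2.imwrite('pics/c2.png',cv2.resize(im['pixels'][230:420,100:350],(780,593),interpolation=cv2.INTER_CUBIC)[...,::-1])
```

```text
rect ((522.5869140625, -229.38536071777344), (120.02825927734375, 112.02169799804688), 89.80435943603516) 1294 rim mid [ 0.5233 -0.2302  0.1123] 148
[ 0.5639723  -0.06539162  0.31902972] [-0.82723902 -0.63032815  0.16710133] 24.325
handle top [ 0.57513529 -0.28934181  0.22859041] [ 0.58307362 -0.27837787  0.23340079] 77
```

View pics/c2.png

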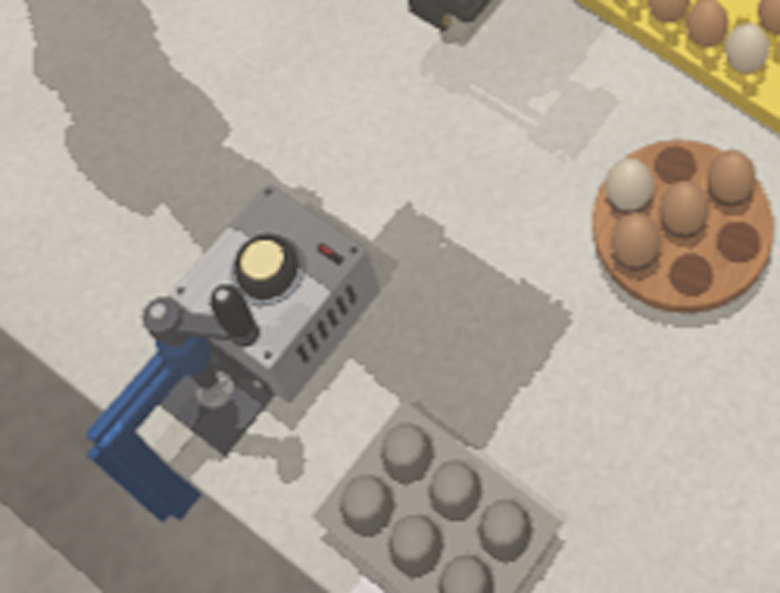

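The candler is still square and in place. But the handle now stands at about (.573,-.290), pixel (235,310) in the crop, so it came back by about 55° on release. I'll grip it again and retighten with closer watch.

>>> arm_command --targets '[[[-0.06,0.009,0,0,0,0],[-0.06,0,0,0,0,0],[-0.06,0,0,0,0,0],[-0.045,0,0,0,0,0],[0,0,0.04,0,0,0],[0,0,0.04,0,0,0],[0,0,0.027,0,0,0],[0,0,0,0,0,0],[0,0,0,0,0,0]]]'

```text
clock: 25.45
position: [0.5733, -0.2902, 0.2133]
ee_rot: [2.222, 2.219, 0.0]
force: [-0.5, 0.2, 0.7]
width: 0.87
gripper_force: 0.0
```

>>> arm_command --targets '[[[0,0,0,0,0,0],[0,0,0,0,0,0],[0,0,0,0,0,0],[0,0,0,0,0,0],[0,0,0,0,0,0],[0,0,0,0,0,0],[0,0,0,0,0,0],[0,0,0,0,0,0],[0,0,0,0,0,0]]]' --jaw 0.015 --newtons 20

```text
clock: 26.58
position: [0.5716, -0.289, 0.2119]
ee_rot: [-2.221, -2.219, 0.002]
force: [-5.5, 0.4, 4.0]
width: 0.248
gripper_force: 20.0
```

>>> arm_command --targets '[[[-0.008,0.003,0.0003,0,0,0],[-0.0082,0.002,0.0003,0,0,0],[0,0,0,0,0,0],[0,0,0,0,0,0]]]'

```text
clock: 27.08
position: [0.5767, -0.3043, 0.2116]
ee_rot: [-2.219, -2.219, 0.001]
force: [-6.3, 3.6, 7.5]
width: 0.247
gripper_force: 20.0
```

>>> arm_command --targets '[[[-0.0083,0,0.0002,0,0,0],[0,0,0,0,0,0],[0,0,0,0,0,0]]]'

```text
clock: 27.45
position: [0.5775, -0.3111, 0.2116]
ee_rot: [-2.218, -2.22, -0.002]
force: [-5.7, 6.6, 7.7]
width: 0.252
gripper_force: 20.0
```

>>> arm_command --targets '[[[-0.0083,-0.001,0.0002,0,0,0],[0,0,0,0,0,0],[0,0,0,0,0,0]]]'

```text
clock: 27.82
position: [0.5776, -0.3182, 0.2115]
ee_rot: [-2.216, -2.222, -0.005]
force: [-2.6, 9.9, 7.3]
width: 0.247
gripper_force: 20.0
```

>>> arm_command --targets '[[[-0.008,-0.002,0.0002,0,0,0],[0,0,0,0,0,0],[0,0,0,0,0,0]]]'

```text
clock: 28.2
position: [0.5767, -0.3251, 0.2114]
ee_rot: [-2.215, -2.224, -0.008]
force: [-0.6, 12.7, 7.6]
width: 0.249
gripper_force: 20.0
```

The resistance rises like a spring from about 10° on. The first release must have flicked the handle back, so this time I'll unload slowly before opening.

>>> arm_command --targets '[[[0.002,0,0,0,0,0],[0.002,0.0005,0,0,0,0],[0,0,0,0,0,0],[0,0,0,0,0,0]]]'

```text
clock: 28.7
position: [0.5771, -0.322, 0.2115]
ee_rot: [-2.217, -2.224, -0.006]
force: [0.4, 9.6, 7.1]
width: 0.25
gripper_force: 20.0
```

>>> arm_command --targets '[[[0.002,0.0005,0,0,0,0],[0.002,0,0,0,0,0],[0,0,0,0,0,0],[0,0,0,0,0,0]]]'

```text
clock: 29.2
position: [0.5774, -0.3185, 0.2115]
ee_rot: [-2.217, -2.223, -0.005]
force: [-0.4, 8.0, 6.3]
width: 0.247
gripper_force: 20.0
```

Run:
```python
from h import *
print(arm.observe()['position'],arm.observe()['ft_torque'])
for n in ['scene','side']:
    im=get(n);w=cloud(im);x,y,z=np.moveaxis(w,-1,0)
    d=np.hypot(x-.5185,y+.3153)
    m=(d>.02)&(d<.05)&(z>.15)&(z<.176); q=w[m]
    if len(q): print(n,len(q),np.median(q,0),np.degrees(np.arctan2(np.median(q[:,1])+.3153,np.median(q[:,0])-.5185)),q[:,2].max())
    if n=='scene': cv2.imwrite('pics/c3.png',cv2.resize(im['pixels'][270:390,110:270],(780,585),interpolation=cv2.INTER_CUBIC)[...,::-1])
```

```text
[ 0.57736423 -0.31846724  0.21151776] [ 1.86553592  0.04556204 -0.01729488]
side 34 [ 0.55203714 -0.31386432  0.16576593] 2.4512608345826834 0.17208397972389022
```

View pics/c3.png

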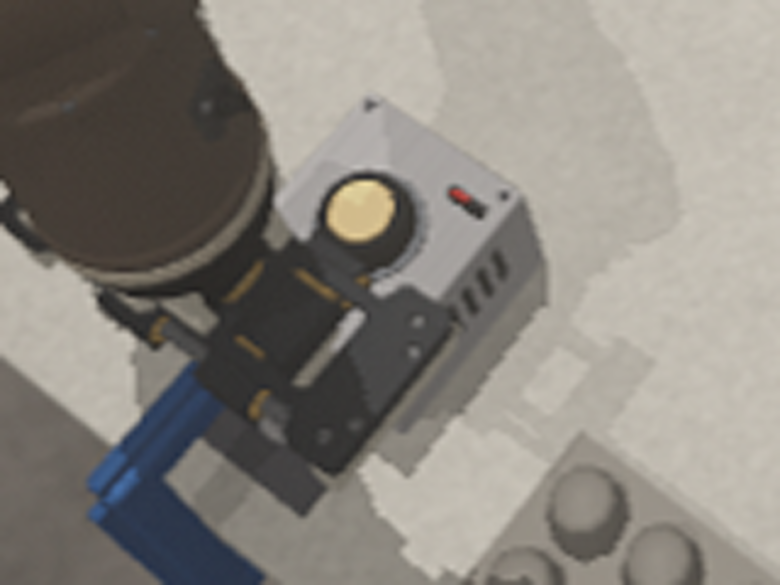

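The crank does follow the gripper (arm at about -3°), so the clamp itself is springy. I'll back off slowly until the handle force is about zero.

>>> arm_command --targets '[[[0.002,0,0,0,0,0],[0.002,0,0,0,0,0],[0,0,0,0,0,0],[0,0,0,0,0,0]]]'

```text
clock: 29.8
position: [0.5774, -0.3148, 0.2116]
ee_rot: [-2.218, -2.223, -0.005]
force: [0.3, 7.4, 5.9]
width: 0.25
gripper_force: 20.0
```

>>> arm_command --targets '[[[0.002,0,0,0,0,0],[0.002,-0.0005,0,0,0,0],[0,0,0,0,0,0],[0,0,0,0,0,0]]]'

```text
clock: 30.3
position: [0.5772, -0.3111, 0.2116]
ee_rot: [-2.219, -2.224, -0.005]
force: [2.0, 6.7, 5.5]
width: 0.25
gripper_force: 20.0
```

>>> arm_command --targets '[[[0.003,0,0,0,0,0],[0.003,-0.0005,0,0,0,0],[0,0,0,0,0,0],[0,0,0,0,0,0]]]'

```text
clock: 30.8
position: [0.5765, -0.3055, 0.2117]
ee_rot: [2.219, 2.224, 0.005]
force: [2.1, 6.6, 6.0]
width: 0.248
gripper_force: 20.0
```

>>> arm_command --targets '[[[0.003,-0.0005,0,0,0,0],[0.003,-0.001,0,0,0,0],[0,0,0,0,0,0],[0,0,0,0,0,0]]]'

```text
clock: 31.3
position: [0.5752, -0.3, 0.2118]
ee_rot: [2.219, 2.222, 0.005]
force: [3.8, 4.8, 5.9]
width: 0.253
gripper_force: 20.0
```

>>> arm_command --targets '[[[0.003,-0.001,0,0,0,0],[0.002,-0.001,0,0,0,0],[0,0,0,0,0,0],[0,0,0,0,0,0]]]'

```text
clock: 31.8
position: [0.5737, -0.2953, 0.2118]
ee_rot: [2.218, 2.222, 0.005]
force: [5.3, 4.7, 5.6]
width: 0.247
gripper_force: 20.0
```

>>> arm_command --targets '[[[0.003,-0.001,0,0,0,0],[0.002,-0.001,0,0,0,0],[0,0,0,0,0,0],[0,0,0,0,0,0]]]'

```text
clock: 32.3
position: [0.5718, -0.2905, 0.2119]
ee_rot: [2.218, 2.221, 0.005]
force: [4.5, 2.9, 4.0]
width: 0.246
gripper_force: 20.0
```

The handle force is now about zero. I'll let go here, then check that the jaw really holds by nudging the box against its face, since it slid freely at about 6.5 N.

>>> arm_command --targets '[[[0,0,0,0,0,0],[0,0,0,0,0,0],[0,0,0,0,0,0],[0,0,0,0,0,0],[0,0,0,0,0,0],[0,0,-0.04,0,0,0],[0,0,-0.04,0,0,0],[0.03,-0.02,-0.02,0,0,0],[0.06,-0.02,0,0,0,0],[0.06,-0.01,0,0,0,0]]]' --jaw 0.0918

```text
clock: 33.55
position: [0.5189, -0.1413, 0.3113]
ee_rot: [2.223, 2.219, 0.001]
force: [1.0, 1.3, 0.8]
width: 1.002
gripper_force: 0.0
```

>>> arm_command --targets '[[[0.05,0,0,0,0,0],[0,0,0,0,0,0],[0,0,0,0,0,0]]]'

```text
clock: 33.92
position: [0.5199, -0.0929, 0.311]
ee_rot: [2.221, 2.221, -0.0]
force: [-0.7, 0.3, 0.4]
width: 1.003
gripper_force: 0.0
```

Run:
```python
from h import *
im=get('scene');candler(im);s=arm.observe();print(s['position'],s['force'],s['clock'])
w=cloud(im);x,y,z=np.moveaxis(w,-1,0)
q=w[(x>.5)&(x<.62)&(y>-.4)&(y<-.25)&(z>.222)];print('handle top',np.nanmedian(q,0),np.nanmax(q,0),len(q))
```

```text
rect ((522.848388671875, -229.69058227539062), (120.10725402832031, 110.42784881591797), 89.99817657470703) 1302 rim mid [ 0.5234 -0.2302  0.112 ] 224
[ 0.51982201 -0.0936217   0.31086276] [-0.27145409 -0.29850429  0.06551024] 33.975
handle top [ 0.57514658 -0.29099824  0.22895214] [ 0.58349385 -0.27962447  0.23250985] 73
```

The handle stayed at about 24°. Now the nudge test.

>>> arm_command --targets '[[[-0.03,0.002,0.06,0,0,0],[0,0,0.06,0,0,0],[0,0,0.06,0,0,0],[0,0,0.06,0,0,0],[0,0,0.012,0,0,0],[-0.015,0,0,0,0,0],[-0.01,0,0,0,0,0],[-0.007,0,0,0,0,0],[-0.004,0,0,0,0,0],[0,0,0,0,0,0]]]'

```text
clock: 35.22
position: [0.5219, -0.1566, 0.0635]
ee_rot: [2.221, 2.22, 0.001]
force: [0.5, -0.2, 0.4]
width: 0.996
gripper_force: 0.0
```

>>> arm_command --targets '[[[-0.003,0,0,0,0,0],[-0.002,0,0,0,0,0],[0,0,0,0,0,0]]]'

```text
clock: 35.6
position: [0.5217, -0.1599, 0.063]
ee_rot: [-2.219, -2.222, -0.001]
force: [0.3, 5.8, 3.7]
width: 0.999
gripper_force: 2.5
```

>>> arm_command --targets '[[[-0.002,0,0,0,0,0],[-0.002,0,0,0,0,0],[0,0,0,0,0,0],[0,0,0,0,0,0]]]'

```text
clock: 36.1
position: [0.5217, -0.1599, 0.0629]
ee_rot: [-2.215, -2.221, -0.005]
force: [-0.4, 17.5, 7.4]
width: 1.002
gripper_force: 9.1
```

>>> arm_command --targets '[[[-0.002,0,0,0,0,0],[-0.002,0,0,0,0,0],[0,0,0,0,0,0],[0,0,0,0,0,0]]]'

```text
clock: 36.6
position: [0.5217, -0.1599, 0.0629]
ee_rot: [-2.21, -2.22, -0.009]
force: [-2.2, 31.4, 12.1]
width: 0.999
gripper_force: 15.6
```

The box didn't move at all under 31 N, so the jaw holds it. I'll back away, check it once more and hand in.

>>> arm_command --targets '[[[0.005,0,0,0,0,0],[0.008,0,0,0,0,0],[0.03,0,0,0,0,0],[0.03,0,-0.05,0,0,0],[0.02,0,-0.06,0,0,0],[0,0,-0.06,0,0,0],[0,0,-0.03,0,0,0],[0,0,0,0,0,0],[0,0,0,0,0,0]]]'

```text
clock: 37.72
position: [0.5212, -0.0768, 0.2614]
ee_rot: [-2.222, -2.22, 0.002]
force: [0.1, 0.3, -1.0]
width: 0.999
gripper_force: 0.0
```

Run:
```python
from h import *
im=get('scene');candler(im);s=arm.observe();print(s['position'],s['force'],s['clock'])
w=cloud(im);x,y,z=np.moveaxis(w,-1,0)
q=w[(x>.5)&(x<.62)&(y>-.4)&(y<-.25)&(z>.222)];print('handle top',np.nanmedian(q,0))
print(arm.sign_off())
```

```text
rect ((522.521240234375, -229.58920288085938), (110.73570251464844, 119.95086669921875), 0.3803628385066986) 1288 rim mid [ 0.5233 -0.2303  0.1117] 154
[ 0.52094467 -0.07675599  0.26091763] [-0.61185468  0.46607877 -0.6744683 ] 37.775
handle top [ 0.5753801  -0.29083262  0.22846672]
the job is handed in; nothing more can be done
None
```

The job is handed in at 38 s: the candler stands square with its foot plate under the pad and the clamp is tightened and let go; it held still under a 31 N push, but I could not read the jaw force directly and no verdict came back.

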